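Centre a floating terminal insert with the cone-shouldered pin

TASK

The terminal insert in the black lamp housing lies loose and off centre, and must be centred before its ring is screwed on. Take the thin centring pin from its stand, feel gently for the insert's small bore with its tip, then press it fully home so that its cone sits in the housing's conical cup; ease it up about half a centimetre, still in the bore, to make sure the taper comes free, set it fully home again and leave it standing there. Leave the thick pin in the stand and do not disturb the other things on the bench.

Things in the scene. Friction and masses are not known exactly. Their poses are not given: they have to be found in the camera images.
- thin_pin: The thin centring pin (0.12 kg steel), the slimmer of the two in the stand. Origin at the centre of its lower tip, z up along its axis. Upward: shank 7 mm thick, 34 mm long, its end bevelled 1.5 mm to a flat 4 mm across; a flat step out to 28 mm; a cone, 30 deg from the axis, to 41 mm at height 45.3; a rim up to 49.3; a dark round fluted handle 21 mm thick up to 95.3 mm.
- thin_pin_grip (a point): Point on the thin pin's axis, 73 mm above its tip, at mid handle: grip here from above, the fingers closing along the stand's x and their tips staying above the rim (49.3 mm above the tip). Axes as the pin's.
- thick_pin: Bystander: thick centring pin of the next size, same build but shank 12 mm, rim 51 mm and handle 27 mm thick, 98.7 mm high. It does not fit this insert and stays in the stand. Origin at the centre of its lower tip, z up.
- pin_stand: Wooden stand, 70 x 158 x 44 mm, fixed to the bench; origin at the centre of its underside, y along its long side, z up. Its top board, 10 mm thick, has two 17 mm through holes, 38 mm either side of the middle along y. The pins stand upright in them, their flat steps on the board, their tips 10 mm above the bench; either pin may be in either hole.
- housing: Nest fixed to the bench: steel plate 120 x 116 x 12 mm with a split clamping collar, 84 mm wide and up to 26 mm high, that holds a round black lamp housing, 68 mm in diameter, flat top 76 mm above the bench. Origin at the centre of the plate's underside, on the housing's axis; y through the collar's two slits, z up.
- cup_mouth (a point): Centre of the mouth of the conical cup in the housing's flat top, 76 mm above the bench; axes as the housing's. The cup is 43.5 mm wide here and narrows, 30 deg from its axis like the pin's cone, to 25 mm at 16 mm depth. With the pin fully home its tip is 47.4 mm below this point and its rim stands about 2 mm proud of the top.
- insert_face (a point): Point on the housing's axis, 18 mm below the cup's mouth, level with the flat upper face of the grey terminal insert under the cup; axes as the housing's. The insert is 14 mm thick, with one vertical through bore, 8 mm wide (1 mm bevel), and free space below. The bore is NOT at this point: its centre lies 2.8 to 5 mm from it, in any direction, which is not reported.
- insert_under (a point): Point on the housing's axis level with the insert's underside, 32 mm below the cup's mouth. The insert floats in the housing: it stays where it lies until pushed sideways with about 1.5 N, then slides. The pin in its bore carries it along when moved sideways, so to the middle of the cup; a poke beside the bore may nudge it slightly. Pressed with 4 to 8 N within about 1.5 mm of the bore's centre, the pin's tip drops in.
- torch_head: Bystander: open black torch head, 41 mm in diameter, 50 mm high, standing on the bench; origin at the centre of its underside.
- screwdriver: Bystander: cross screwdriver with amber handle, 154 mm long, 21 mm thick, lying between stand and housing; origin under its middle, length along its y.
- lamp_tube: Bystander: short black tube, 25 mm in diameter, 42 mm long, lying on its side; origin under its middle, length along its y.
Things that resemble listed ones, but are neither listed nor needed, are in the scene too. What is shaped like the thin_pin but yellow is not meant.

How it is judged (in metres and radians):
On the way, in this order (a step that is already met when the one before it is completed fails the run):
1. the thin pin's tip is in the insert's bore, at least 8 mm below the insert's upper face (z of thin_pin in the frame of cup_mouth below -0.026 m and horizontal distance between thin_pin and cup_mouth below 0.009 m), for 0.1 s.
2. the thin pin is fully home, its cone in the cup (z of thin_pin in the frame of cup_mouth below -0.0454 m and horizontal distance between thin_pin and cup_mouth below 0.002 m and angle between thin_pin's own z axis and vertical below 0.05 rad), for 0.2 s.
3. the thin pin is eased up by 3 to 20 mm, its tip still at least 9 mm deep in the bore (z of thin_pin in the frame of cup_mouth between -0.0444 and -0.0274 m and horizontal distance between thin_pin and cup_mouth below 0.009 m), for 0.2 s.
At the end, for the whole second after the job is handed in: The thin pin stands at rest and released in the housing, its cone fully home in the cup (tip within 2 mm of its full depth and within 2 mm of the housing's axis, the pin within 3 degrees of upright); the thick pin still stands upright in the stand (all of step 2 and contact force between thin_pin and the fingers below 0.1 N and linear speed of thin_pin below 0.01 m/s and angular speed of thin_pin below 0.1 rad/s and angle between thick_pin's own z axis and vertical below 0.1 rad and distance between thick_pin and pin_stand below 0.06 m); the robot touches nothing.
It fails at once if a bystander (torch head, screwdriver, lamp tube or thick pin) was moved more than 3 cm (distance of any of torch_head, screwdriver, lamp_tube, thick_pin from where it was at the start of the episode above 0.03 m).
It fails at once if the pin was forced on the housing or its insert with more than 50 N (contact force between thin_pin and housing above 50 N).
It also fails if it takes over 61 s, if anything falls off the work surface, if the arm or the gripper's body presses on something with over 40 N, if the wrist force passes 120 N, or if a joint passes its speed limit or range.

ROBOT

A 6-joint arm with a two-finger parallel gripper is mounted at the origin on a cart in front of the work surface, level with it; the furniture and walls round the work are solid. World frame = base frame: x ahead of the robot, y to its left, z up, the work surface at z = 0. Lengths are in mm, angles in degrees, forces in N, time in s.
With the tool pointing down it reaches from about 350 to 850 mm from the base axis. Payload 8.1 kg.
Tool frame: the origin (TCP) lies midway between the tips of the shut fingers; the grasp point (between the pads) lies 19 mm behind it (hold_point_z is the distance from the TCP to the grasp point, in mm); z points along the fingers, y is the direction in which the jaws open and shut (so a half turn about z gives the same grasp; the last joint's range is limited). The gripper opens to 85 mm and grips with 20 to 120 N. Pads are 22 mm wide; open, the fingers measure 114 mm over their backs; the gripper's body (76 mm by 85 mm) begins 54 mm behind the grasp point. The pads swing forward as they close: fully open they stand 13 mm farther back than shut.
Start: joints at [-73.075, 7.471, 85.268, -0, 87.261, -4.893], TCP at [223.018, -557.017, 231.292] pointing down, gripper open.
Joint ranges: [-169.43, 169.43], [-51.17, 129.36], [1.28, 143.12], [-76.62, 256.62], [0, 156.53], [-152.29, 152.29]. Speed limits (degrees/s): [136.94, 136.94, 159.86, 180, 180, 180].

INTERFACE

Orientations are given as [roll, pitch, yaw] about the fixed x, y, z axes, in that order (R = Rz(yaw) Ry(pitch) Rx(roll)).
In Python, from bench import sense, snapshot, camera_params, hand_in, hold_point_z gives the robot as it stands.
- The arm moves only by the tool servo_tool, never from a script. Its argument "motion" is a list of rows, each a list of 7 numbers: the finger opening in mm, from 0 to 85.4, then the shift along the tool's x, y, z in mm, then the turn, a rotation vector about the tool's x, y, z in rad. A call has 1 to 10 rows; each row shifts and turns the pose as measured when the row begins, along the tool's axes as they then stand; what a row does not reach is not made up. A row lasts 1/10 s, in which the tool goes at most 50 mm and 8.59 degrees, less where a joint would pass 70% of its speed; a pose out of reach is approached as far as the arm can. A call with a gripper value outside its range is refused whole. The fingers move at their own pace and stop on an object; "force" is the grip in N (left out, the last holds). Time passes only in rows, so rows that do not move let the fingers close. It gives the time, the measured TCP pose, the force and the opening at its end, in the units of the state.
- sense(): the state, without advancing time (a new reading comes with each control period).
- snapshot(name): name is "scene" or "top" or "wrist"; returns the picture (400x640x3 uint8, blue, green, red); there is no depth.
- camera_params(name): a dict with "fx", "fy", "cx", "cy" (pixels), "R" (3x3) and "t" (3): a world point X has camera coordinates R X + t; the wrist camera has in their place "tool_from_camera" (4x4, takes a point from camera to tool coordinates, whose origin is the TCP and whose axes are the flange's). Camera axes: x right, y down, z forward; pixel columns grow to the right and rows downward; lengths in mm; the calibration is good to about 2 mm. A picture is of the moment at which its call begins: read the wrist's pose just before it. camera_params takes no time and is no camera call.
- hand_in(): hands the job in, once; it reports no verdict.
The state is a dict: "time": time; "joint_pos": joint angles; "qd": joint speeds; "joint_efforts": joint torques, N m; "tool_pos": TCP position; "tcp_rot": TCP orientation; "ft_force": force on the tool from outside, world axes, zero at the start; "wrist_torque": the same for the moment, N m; "finger_gap": finger opening in mm.
Only numpy, scipy, OpenCV 4.12 (cv2) and the standard library are available. Lean on these libraries where they do the work, as an engineer would, in place of code of your own. Each camera call takes 0.05 s, during which the arm holds its last target. There are 200 camera calls.

## Working session

There is one attempt and no reset: what is moved stays moved. The work goes in short steps, Python scripts to look and compute and a tool call to move; the robot and the scene stay as the last step left them, time stands still between calls to the robot, and variables do not carry over. Pictures are saved under pics/ and viewed, about 8 in all and at most 12, crops included, and the job is handed in when it is done.

Besides the shell and the picture viewer there is one more tool, called after "Call:" as name(argument=value, ...) on one line, values as JSON. servo_tool: Moves the arm, as the interface text tells. Its arguments: {"type":"object","properties":{"motion":{"type":"array"},"force":{"type":"number"}},"required":["motion"]}

```bash
mkdir -p pics
python3 - <<'E'
from bench import *
import cv2, json
s=sense(); print(s)
for n in("scene","top","wrist"):
    cv2.imwrite(f"pics/{n}0.png",snapshot(n))
    print(n,camera_params(n))
print(hold_point_z)
E
```

```text
{'time': 0.0, 'joint_pos': array([-7.30740099e+01,  7.51649609e+00,  8.53288581e+01,  5.73081692e-04,
        8.72595025e+01, -4.89223451e+00]), 'qd': array([-0.05953996,  0.02594113,  0.08123419, -0.12330947, -0.01618261,
        0.02530451]), 'joint_efforts': array([-8.16123211e-04, -5.69395566e+01, -5.00554097e+01, -4.14234119e-04,
        1.42987934e-02,  1.15494583e-05]), 'tool_pos': array([ 222.87390812, -556.49463966,  230.23397512]), 'tcp_rot': array([-1.79895574e+02, -9.51265765e-03,  2.18181880e+01]), 'ft_force': array([-0.67197698, -0.53833708, -1.25211636]), 'wrist_torque': array([ 0.01732375, -0.05976516, -0.01904671]), 'finger_gap': 85.41372048009666}
scene {'fx': 438.43249349484677, 'fy': 438.43249349484677, 'cx': 314.5430095571584, 'cy': 201.09657883264555, 'R': array([[ 0.67402419, -0.73862771, -0.01097749],
       [-0.41453988, -0.36589897, -0.83323144],
       [ 0.61143118,  0.56616875, -0.5528154 ]]), 't': array([-410.10851249,  287.35728463,  611.51386028])}
top {'fx': 438.1316511934271, 'fy': 438.1316511934271, 'cx': 318.4331587016264, 'cy': 199.92576998241404, 'R': array([[-0.02403374, -0.99970571,  0.00329874],
       [-0.98715997,  0.02321065, -0.15803943],
       [ 0.15791636, -0.00705466, -0.98742729]]), 't': array([-16.09906586, 582.56623989, 897.42349884])}
wrist {'fx': 335.69175642983157, 'fy': 335.69175642983157, 'cx': 328.41936505236544, 'cy': 199.7950745722758, 'tool_from_camera': array([[-4.12043387e-04, -9.49483094e-01, -3.13817916e-01,
         8.25184576e+01],
       [ 9.99999880e-01, -3.08438804e-04, -3.79793193e-04,
        -4.60260085e-02],
       [ 2.63813593e-04, -3.13818035e-01,  9.49483108e-01,
        -1.43263325e+02],
       [ 0.00000000e+00,  0.00000000e+00,  0.00000000e+00,
         1.00000000e+00]])}
18.700000000000003
```

View pics/top0.png

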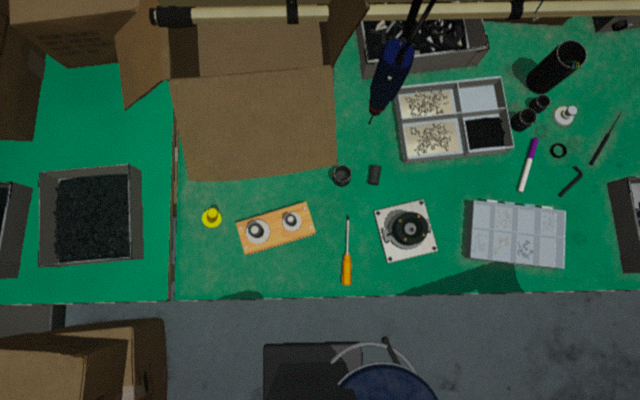

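View pics/scene0.png

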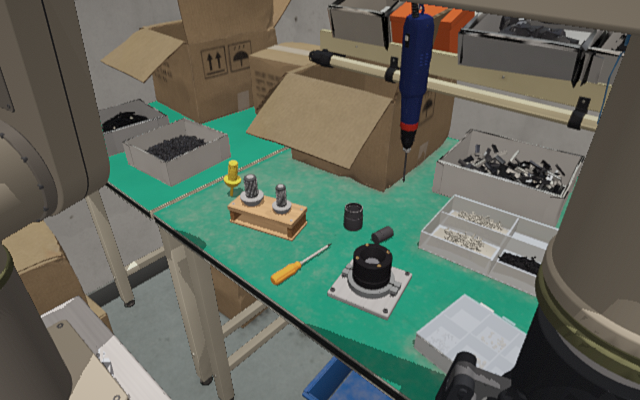

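The top view shows the stand at about (276,228), with the smaller thin pin in its right hole (291,220) and the thick one at (257,231). The housing is at (408,230), the screwdriver at (347,250), and the yellow lookalike at (211,217).

```bash
cat > h.py <<'E'
from bench import *
import cv2, numpy as np
from scipy.spatial.transform import Rotation as Ro
def cast(n,px,z,s=None):
    """pixel -> world point at height z (wrist: give the state s)"""
    p=camera_params(n)
    d=np.array([(px[0]-p["cx"])/p["fx"],(px[1]-p["cy"])/p["fy"],1.])
    if n=="wrist":
        M=p["tool_from_camera"]; R=Ro.from_euler("xyz",s["tcp_rot"],degrees=True).as_matrix()
        o=R@M[:3,3]+s["tool_pos"]; d=R@M[:3,:3]@d
    else:
        R=np.array(p["R"]); o=-R.T@np.array(p["t"]); d=R.T@d
    return o+d*(z-o[2])/d[2]
def show(s): print("t",round(s["time"],2),s["tool_pos"].round(1),s["tcp_rot"].round(1),"F",s["ft_force"].round(1),"gap",round(s["finger_gap"],1))
def to_tool(s,d): return Ro.from_euler("xyz",s["tcp_rot"],degrees=True).inv().apply(d)
E
python3 - <<'E'
from h import *
im=cv2.imread("pics/top0.png"); hsv=cv2.cvtColor(im,cv2.COLOR_BGR2HSV)
m=cv2.inRange(hsv,(8,70,110),(25,255,255)); m[:195]=0;m[260:]=0;m[:,:225]=0;m[:,325:]=0
m=cv2.morphologyEx(m,cv2.MORPH_CLOSE,np.ones((15,15)))
c=max(cv2.findContours(m,0,2)[0],key=cv2.contourArea)
r=cv2.minAreaRect(c); b=cv2.boxPoints(r); print(r)
for q in b: print(q, cast("top",q,44).round(1))
for n,q,z in[("thin",(291,219.5),105),("thinrim",(291,222),59),("thick",(257,230),105),("housing",(408.5,229),76),("tcp0 below",(0,0),0)]: print(n,cast("top",q,z).round(1))
E
```

```text
((275.31353759765625, 228.01893615722656), (34.1874885559082, 73.96260070800781), 72.89727020263672)
[234.94057 222.55676] [537.6 149.9  44. ]
[305.63245 200.80542] [581.1  -2.3  44. ]
[315.68652 233.48111] [510.1 -22.4  44. ]
[244.99463 255.23245] [467.6 128.2  44. ]
thin [534.2  26.4 105. ]
thinrim [534.3  29.1  59. ]
thick [514.8  94.5 105. ]
housing [ 512.1 -214.2   76. ]
tcp0 below [1100.1  732.4    0. ]
```

Call:
servo_tool(motion=[[85,40,-21,0,0,0,0],[85,40,-21,0,0,0,0],[85,40,-21,0,0,0,0],[85,40,-21,0,0,0,0],[85,40,-21,0,0,0,0],[85,40,-21,0,0,0,0],[85,40,-21,0,0,0,0],[85,40,-21,0,0,0,0],[85,40,-21,0,0,0,0],[85,30,-18,0,0,0,0]], force=40)

```text
time: 1.15
tool_pos: [514.0, -209.9, 226.9]
tcp_rot: [-179.7, 0.1, 21.2]
ft_force: [0.1, 0.1, -0.2]
finger_gap: 85.1
```

Call:
servo_tool(motion=[[85,0,0,40,0,0,0],[85,0,0,40,0,0,0],[85,0,0,0,0,0,0]])

```text
time: 1.45
tool_pos: [517.8, -204.1, 146.0]
tcp_rot: [-179.8, -0.1, 21.7]
ft_force: [-0.8, 0.6, -0.4]
finger_gap: 85.2
```

Run:
```python
from h import *
s=sense(); im=snapshot("wrist"); show(s); np.save("s1.npy",s,allow_pickle=True)
cv2.imwrite("pics/w1.png",im)
```

```text
t 1.45 [ 517.8 -204.1  146. ] [-1.798e+02 -1.000e-01  2.170e+01] F [-0.8  0.6 -0.4] gap 85.2
```

View pics/w1.png

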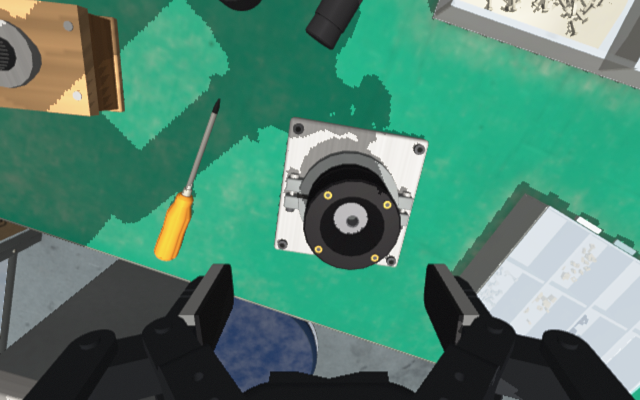

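The housing top is centred at about (352,227), with four brass screws around it. The grey insert and its dark bore show near (352,221). I'll zoom in and measure.

Run:
```python
from h import *
s=np.load("s1.npy",allow_pickle=True).item(); im=cv2.imread("pics/w1.png")
hsv=cv2.cvtColor(im,cv2.COLOR_BGR2HSV)
m=cv2.inRange(hsv,(15,80,90),(35,255,255)); m[:180]=0;m[275:]=0;m[:,:300]=0;m[:,410:]=0
n,l,st,ce=cv2.connectedComponentsWithStats(m)
P=[ce[i] for i in range(1,n) if st[i,4]>5]; print([p.round(1) for p in P])
print("screw mean @76",np.mean([cast("wrist",p,76,s) for p in P],0).round(2))
g=cv2.cvtColor(im,cv2.COLOR_BGR2GRAY); x0,y0=325,195
c=g[y0:y0+55,x0:x0+55]
m=(c>85).astype(np.uint8); n,l,st,ce=cv2.connectedComponentsWithStats(m)
i=l.copy(); 
for k in range(1,n):
    if st[k,4]>20: print("blob",st[k],ce[k]+[x0,y0])
np.set_printoptions(linewidth=250); print(g[200:242,328:378:1][::2])
cv2.imwrite("pics/w1c.png",cv2.resize(im[170:290,290:420],None,fx=5,fy=5,interpolation=cv2.INTER_CUBIC))
```

```text
[array([327.4, 194.8]), array([386.8, 204.3]), array([317.9, 249. ]), array([374.2, 257.6])]
screw mean @76 [ 516.43 -221.33   76.  ]
blob [ 0  0  8  5 33] [328.09090909 196.6969697 ]
blob [  8   8  35  31 771] [349.91439689 217.36575875]
[[68 65 61 ... 65 65 65]
 [63 64 65 ... 65 65 66]
 [64 63 52 ... 60 65 66]
 ...
 [25 24 23 ... 23 23 23]
 [23 24 24 ... 24 23 23]
 [24 25 22 ... 24 24 23]]
```

View pics/w1c.png

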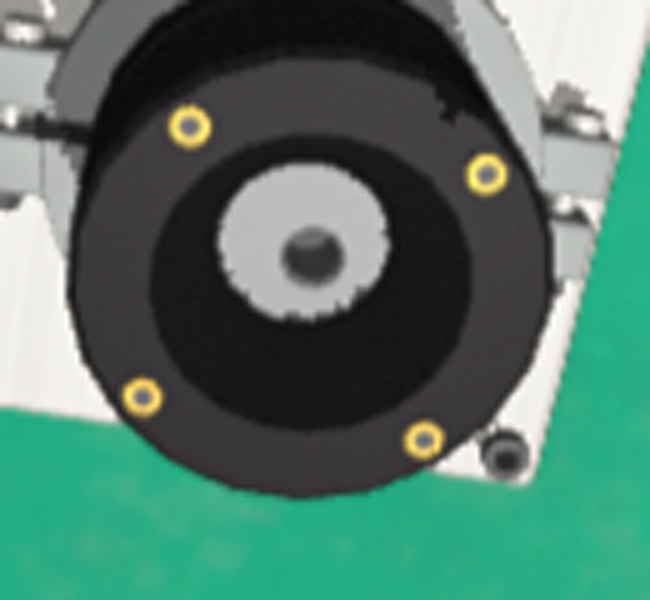

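The bore is clear at crop (313,255), about pixel (352.3,220.7). The cup mouth is centred at about (351.7,226) and the visible insert disc at about (350.5,217.9).

Run:
```python
from h import *
s=np.load("s1.npy",allow_pickle=True).item()
for n,p,z in[("screws",(351.6,226.4),76),("mouth",(351.7,226.1),76),("disc",(350.5,217.9),60),("bore",(352.3,220.8),57.7)]: print(n,cast("wrist",p,z,s).round(1))
a=np.mean([cast("wrist",p,12,s) for p in [(298.5,128.5),(419,149),(281,244),(391,261)]],0); print("plate",a.round(1))
```

```text
screws [ 517.  -221.1   76. ]
mouth [ 517.2 -221.1   76. ]
disc [ 517.  -221.3   60. ]
bore [ 514.6 -223.9   57.7]
plate [ 516.1 -221.6   12. ]
```

Call:
servo_tool(motion=[[85,20,-42,-15,0,0,0],[85,20,-42,-15,0,0,0],[85,20,-42,-15,0,0,0],[85,20,-42,-15,0,0,0],[85,20,-40,0,0,0,0],[85,0,0,0,0,0,-0.149],[85,0,0,0,0,0,-0.149],[85,0,0,0,0,0,-0.149],[85,0,0,0,0,0,-0.149],[85,0,0,0,0,0,-0.149]])

```text
time: 2.5
tool_pos: [543.5, 28.7, 241.5]
tcp_rot: [178.3, -0.9, 64.1]
ft_force: [0.1, 0.2, 0.4]
finger_gap: 85.4
```

Call:
servo_tool(motion=[[85,0,0,0,0,0,-0.149],[85,0,0,0,0,0,-0.149],[85,0,0,0,0,0,-0.149],[85,0,0,0,0,0,-0.149],[85,0,0,0,0,0,-0.13],[85,0,0,0,0,0,0]])

```text
time: 3.1
tool_pos: [548.2, 25.0, 260.9]
tcp_rot: [177.1, 0.9, 106.2]
ft_force: [0.2, -0.5, 1.3]
finger_gap: 85.2
```

Run:
```python
from h import *
s=sense(); im=snapshot("wrist"); show(s); np.save("s2.npy",s,allow_pickle=True)
cv2.imwrite("pics/w2.png",im)
```

```text
t 3.1 [548.2  25.  260.9] [177.1   0.9 106.2] F [ 0.2 -0.5  1.3] gap 85.2
```

View pics/w2.png

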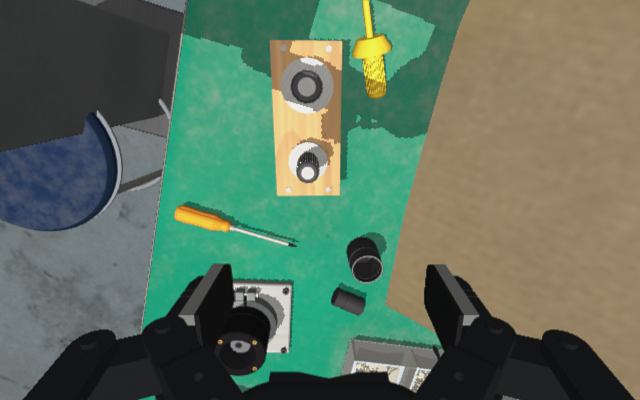

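The stand is at (275-342, 40-195). The thin pin's handle top is at (307,173) and its rim at (307,160); the thick pin is at (306,85).

Run:
```python
from h import *
s=np.load("s2.npy",allow_pickle=True).item()
im=cv2.imread("pics/w2.png"); hsv=cv2.cvtColor(im,cv2.COLOR_BGR2HSV)
print("top",cast("wrist",(307,173),105.3,s).round(1),"rim",cast("wrist",(307.5,159),59.3,s).round(1))
m=cv2.inRange(hsv,(8,60,100),(22,255,255)); m[:,:260]=0;m[:,348:]=0;m[210:]=0;m[:30]=0
m=cv2.morphologyEx(cv2.morphologyEx(m,cv2.MORPH_OPEN,np.ones((3,3))),cv2.MORPH_CLOSE,np.ones((21,21)))
c=max(cv2.findContours(m,0,2)[0],key=cv2.contourArea)
q=np.array([cast("wrist",p[0],44,s)[:2] for p in c],np.float32); r=cv2.minAreaRect(q); print(r); b=cv2.boxPoints(r);print(b)
# levelled target orientation: tool yaw 105.9
e=(b[1]-b[0],b[2]-b[1]); e=max(e,key=np.linalg.norm); e=e*np.sign(e[1]); print("stand y dir",e/np.linalg.norm(e))
R=Ro.from_euler("xyz",s["tcp_rot"],degrees=True); T=Ro.from_euler("xyz",[180,0,np.degrees(np.arctan2(e[1],e[0]))],degrees=True)
print("turn",(R.inv()*T).as_rotvec().round(3))
```

```text
top [537.2  27.6 105.3] rim [536.7  30.4  59.3]
((526.8552856445312, 64.11998748779297), (69.68750762939453, 157.5406951904297), 15.964460372924805)
[[471.6903    130.26889  ]
 [515.02045   -21.195843 ]
 [582.02026    -2.0289154]
 [538.6901    149.43582  ]]
stand y dir [-0.27504095  0.9614325 ]
turn [0.051 0.016 0.005]
```

Call:
servo_tool(motion=[[85,0,0,30,0.051,0.016,0.005],[85,0,0,0,0,0,0]])

```text
time: 3.35
tool_pos: [551.2, 24.2, 234.5]
tcp_rot: [179.8, 0.1, 105.2]
ft_force: [-1.9, 0.9, -0.7]
finger_gap: 85.0
```

```bash
cat > go.py <<'E'
import sys
from h import *
s=sense(); show(s); t=np.array([float(a) for a in sys.argv[1:4]])
print("tool shift",to_tool(s,t-s["tool_pos"]).round(1))
R=Ro.from_euler("xyz",s["tcp_rot"],degrees=True); T=Ro.from_euler("xyz",[180,0,105.96],degrees=True)
print("turn",(R.inv()*T).as_rotvec().round(4))
E
python3 go.py 537.2 27.6 120
```

```text
t 3.35 [551.2  24.2 234.5] [1.798e+02 1.000e-01 1.052e+02] F [-1.9  0.9 -0.7] gap 85.0
tool shift [  7.1 -13.  114.4]
turn [ 0.0038  0.0012 -0.0137]
```

Call:
servo_tool(motion=[[85,7,-13,20,0.004,0.001,-0.014],[85,0,0,35,0,0,0],[85,0,0,35,0,0,0],[85,0,0,20,0,0,0],[85,0,0,0,0,0,0]])

```text
time: 3.85
tool_pos: [541.8, 26.6, 131.9]
tcp_rot: [179.1, 0.3, 105.1]
ft_force: [-0.2, -0.5, 0.8]
finger_gap: 84.9
```

```bash
python3 go.py 537.2 27.6 64.5
```

```text
t 3.85 [541.8  26.6 131.9] [179.1   0.3 105.1] F [-0.2 -0.5  0.8] gap 84.9
tool shift [ 2.5 -5.2 67.3]
turn [ 0.0152  0.0053 -0.0155]
```

Call:
servo_tool(motion=[[85,2.5,-5,20,0.015,0.005,-0.015],[85,0,0,20,0,0,0],[85,0,0,15,0,0,0],[85,0,0,0,0,0,0]])

```text
time: 4.25
tool_pos: [540.1, 27.5, 80.7]
tcp_rot: [179.6, 0.2, 105.8]
ft_force: [-0.5, 0.3, 0.4]
finger_gap: 85.0
```

```bash
python3 go.py 537.2 27.6 65.5
```

```text
t 4.25 [540.1  27.5  80.7] [179.6   0.2 105.8] F [-0.5  0.3  0.4] gap 85.0
tool shift [ 0.9 -2.8 15.1]
turn [ 0.0076  0.0026 -0.0031]
```

Call:
servo_tool(motion=[[85,1,-2.8,10,0.008,0.003,-0.003],[85,0.3,-0.7,5,0.003,0,0],[85,0,0,0,0,0,0]])

```text
time: 4.55
tool_pos: [537.5, 27.7, 66.6]
tcp_rot: [-179.9, 0.0, 105.9]
ft_force: [-0.0, 0.0, 0.3]
finger_gap: 85.3
```

```bash
python3 go.py 537.2 27.6 65.5
```

```text
t 4.55 [537.5  27.7  66.6] [-179.9    0.   105.9] F [-0.   0.   0.3] gap 85.3
tool shift [-0.  -0.4  1.1]
turn [-0.0019  0.0002 -0.0003]
```

Call:
servo_tool(motion=[[30,0,-0.3,1,-0.002,0,0],[20,0,0,0,0,0,0],[18,0,0,0,0,0,0],[15,0,0,0,0,0,0],[15,0,0,0,0,0,0],[15,0,0,0,0,0,0]], force=60)

```text
time: 5.15
tool_pos: [538.5, 27.6, 67.4]
tcp_rot: [179.8, 0.1, 105.9]
ft_force: [-0.3, 0.0, -1.2]
finger_gap: 19.7
```

```bash
python3 go.py 537.2 27.6 65.5
```

```text
t 5.15 [538.5  27.6  67.4] [1.798e+02 1.000e-01 1.059e+02] F [-0.3  0.  -1.2] gap 19.7
tool shift [ 0.3 -1.3  1.9]
turn [ 0.0029  0.0011 -0.0003]
```

Call:
servo_tool(motion=[[15,0,0,-15,0.002,0,0],[15,0,0,-30,0,0,0],[15,0,0,-40,0,0,0],[15,0,0,-40,0,0,0],[15,0,0,0,0,0,0]])

```text
time: 5.65
tool_pos: [535.5, 27.8, 193.2]
tcp_rot: [-179.6, -0.1, 105.9]
ft_force: [1.5, -0.3, -1.4]
finger_gap: 19.6
```

```bash
python3 go.py 514.6 -223.9 170
```

```text
t 5.65 [535.5  27.8 193.2] [-1.796e+02 -1.000e-01  1.059e+02] F [ 1.5 -0.3 -1.4] gap 19.6
tool shift [-236.3  -89.1   23.4]
turn [-0.0065 -0.0014 -0.0004]
```

Call:
servo_tool(motion=[[15,-39,-15,0,-0.006,-0.001,0],[15,-39,-15,0,0,0,0],[15,-39,-15,0,0,0,0],[15,-39,-15,0,0,0,0],[15,-39,-15,0,0,0,0],[15,-30,-10,0,0,0,0],[15,0,0,0,0,0,0]])

```text
time: 6.35
tool_pos: [514.1, -218.2, 188.9]
tcp_rot: [-179.9, -0.1, 106.3]
ft_force: [-0.4, 0.6, -1.8]
finger_gap: 19.4
```

```bash
python3 go.py 514.6 -223.9 155
```

```text
t 6.35 [ 514.1 -218.2  188.9] [-1.799e+02 -1.000e-01  1.063e+02] F [-0.4  0.6 -1.8] gap 19.4
tool shift [-5.7 -1.1 33.9]
turn [-0.001  -0.0024  0.0051]
```

Call:
servo_tool(motion=[[15,-6,-1,20,-0.001,-0.002,0.005],[15,0,0,14,0,0,0],[15,0,0,0,0,0,0]])

```text
time: 6.65
tool_pos: [513.6, -223.8, 151.4]
tcp_rot: [-179.9, -0.2, 105.8]
ft_force: [0.3, 0.2, -1.9]
finger_gap: 19.5
```

```bash
python3 go.py 514.6 -223.9 120
python3 - <<'E'
from h import *
s=sense(); im=snapshot("wrist"); np.save("s3.npy",s,allow_pickle=True)
cv2.imwrite("pics/w3.png",im); cv2.imwrite("pics/w3c.png",cv2.resize(im[100:400,200:460],None,fx=2,fy=2,interpolation=cv2.INTER_CUBIC))
E
```

```text
t 6.65 [ 513.6 -223.8  151.4] [-179.9   -0.2  105.8] F [ 0.3  0.2 -1.9] gap 19.5
tool shift [-0.5  0.9 31.4]
turn [-0.0016 -0.0033 -0.0024]
```

View pics/w3c.png

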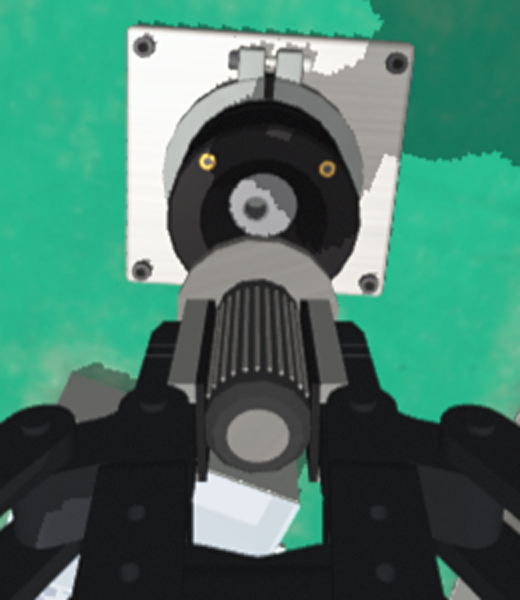

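This view shows the bore at crop (256,207), the plate's screws, two brass screws at (207,161) and (327,169), and the handle top at (257,436).

Run:
```python
from h import *
s=np.load("s3.npy",allow_pickle=True).item()
f=lambda x,y:(200+x/2-.25,100+y/2-.25)
t=lambda p,z: to_tool(s,cast("wrist",f(*p),z,s)-s["tool_pos"]).round(1)
Z=s["tool_pos"][2]
print("bore world",cast("wrist",f(256,208),57.7,s).round(1),"tool",t((256,208),57.7))
pl=np.mean([cast("wrist",f(*p),12,s) for p in[(144,46),(397,63),(141,271),(369,285)]],0); print("plate",pl.round(1), "tool",to_tool(s,pl-s["tool_pos"]).round(1))
print("pin top",t((257,436),Z+37.9),"rim top edge (expect x=+20.5)",t((258,238),Z+8.1-4*0),"l/r",t((178,305),Z+8.1),t((338,305),Z+8.1))
print("top edges",t((228,460),Z+37.9),t((288,408),Z+37.9))
```

```text
bore world [ 514.8 -223.6   57.7] tool [-0.5  1.3 93.7]
plate [ 517.3 -222.    12. ] tool [  0.2   4.3 139.4]
pin top [ -0.2   1.5 -37.9] rim top edge (expect x=+20.5) [27.8  1.8 -8. ] l/r [ 11.7 -16.2  -8. ] [11.7 19.7 -8.1]
top edges [ -5.6  -4.  -37.9] [  5.9   7.2 -37.9]
```

Run:
```python
from h import *
s=np.load("s3.npy",allow_pickle=True).item()
im=cv2.imread("pics/w3.png"); hsv=cv2.cvtColor(im,cv2.COLOR_BGR2HSV)
Z=s["tool_pos"][2]
t=lambda p,z: to_tool(s,cast("wrist",p,z,s)-s["tool_pos"]).round(1)
g=cv2.cvtColor(im,cv2.COLOR_BGR2GRAY)
m=(g[298:340,305:352]>100).astype(np.uint8); n,l,st,ce=cv2.connectedComponentsWithStats(m)
k=l[20,23]; print(st[k],ce[k]+[305,298],t(ce[k]+[305,298],Z+37.9))
f=lambda x,y:(200+x/2-.25,100+y/2-.25)
for p in[(258,238),(180,290),(336,290)]: print("rim",t(f(*p),Z-8.1))
# fingers (inner pad edges)
for p in[(207,300),(302,300),(222,300)]: print("pads",t(f(*p),Z+2))
```

```text
[  8   7  32  26 657] [328.49162861 317.51902588] [ -0.1   1.6 -37.9]
rim [21.4  1.8  8.2]
rim [  7.5 -17.6   8.2]
rim [ 7.5 21.2  8.1]
pads [  9.8 -10.1  -2. ]
pads [ 9.8 12.  -2. ]
pads [ 9.8 -6.6 -2. ]
```

Run:
```python
from h import *
print(camera_params("wrist"))
s=np.load("s3.npy",allow_pickle=True).item(); show(s); print(sense()["tcp_rot"])
p=(328.5,317.5); c=cast("wrist",p,189.3,s); print(c, to_tool(s,c-s["tool_pos"]))
```

```text
{'fx': 335.69175642983157, 'fy': 335.69175642983157, 'cx': 328.41936505236544, 'cy': 199.7950745722758, 'tool_from_camera': array([[-4.09945380e-04, -9.49029126e-01, -3.15188118e-01,
         8.13192691e+01],
       [ 9.99998174e-01, -9.77298844e-04,  1.64200491e-03,
         1.37749076e+00],
       [-1.86634347e-03, -3.15186869e-01,  9.49027794e-01,
        -1.43264644e+02],
       [ 0.00000000e+00,  0.00000000e+00,  0.00000000e+00,
         1.00000000e+00]])}
t 6.65 [ 513.6 -223.8  151.4] [-179.9   -0.2  105.8] F [ 0.3  0.2 -1.9] gap 19.5
[-1.79934250e+02 -1.53978151e-01  1.05838953e+02]
[ 515.2805004  -223.55726129  189.3       ] [ -0.13490684   1.57102668 -37.85479778]
```

Call:
servo_tool(motion=[[15,-0.5,-0.4,12,0,0,0],[15,0,0,12,0,0,0],[15,0,0,6,0,0,0],[15,0,0,0,0,0,0]])

```text
time: 7.1
tool_pos: [514.6, -222.3, 121.0]
tcp_rot: [180.0, -0.1, 106.0]
ft_force: [0.2, 0.7, -1.1]
finger_gap: 19.7
```

```bash
cat > chk.py <<'E'
from h import *
s=sense(); show(s); M=camera_params("wrist")["tool_from_camera"]
R=Ro.from_euler("xyz",s["tcp_rot"],degrees=True)
# true-ish TCP: nominal camera mount (first reading's mean) vs reported one
print("cam world",(R.apply(M[:3,3])+s["tool_pos"]).round(1), "mount",M[:3,3].round(2))
E
python3 chk.py; python3 go.py 514.6 -223.9 115
```

```text
t 7.1 [ 514.6 -222.3  121. ] [ 1.80e+02 -1.00e-01  1.06e+02] F [ 0.2  0.7 -1.1] gap 19.7
cam world [ 493.6 -144.1  264.4] mount [  81.31    1.38 -143.26]
t 7.1 [ 514.6 -222.3  121. ] [ 1.80e+02 -1.00e-01  1.06e+02] F [ 0.2  0.7 -1.1] gap 19.7
tool shift [-1.5 -0.5  6. ]
turn [ 0.     -0.0021  0.001 ]
```

Call:
servo_tool(motion=[[15,-1.4,-1.2,3,0,0,0]])

```text
time: 7.2
tool_pos: [514.3, -223.8, 118.3]
tcp_rot: [180.0, -0.1, 106.0]
ft_force: [0.6, -0.3, -1.1]
finger_gap: 20.1
```

Call:
servo_tool(motion=[[15,0,0,0,0,0,0]])

```text
time: 7.3
tool_pos: [514.0, -223.9, 117.9]
tcp_rot: [180.0, -0.1, 106.1]
ft_force: [-0.5, -0.5, -1.5]
finger_gap: 19.6
```

Call:
servo_tool(motion=[[15,0,0,0,0,0,0]])

```text
time: 7.4
tool_pos: [514.2, -224.1, 118.3]
tcp_rot: [180.0, -0.1, 106.0]
ft_force: [-0.2, -0.7, -2.1]
finger_gap: 19.5
```

Call:
servo_tool(motion=[[15,-0.1,-0.5,2,0,0,0],[15,0,0,1.5,0,0,0]])

```text
time: 7.6
tool_pos: [514.3, -224.7, 115.5]
tcp_rot: [179.9, -0.0, 106.0]
ft_force: [0.1, 0.8, -1.4]
finger_gap: 19.2
```

Call:
servo_tool(motion=[[15,0,0,1.5,0,0,0]])

```text
time: 7.7
tool_pos: [514.4, -224.9, 114.2]
tcp_rot: [179.9, -0.0, 106.0]
ft_force: [0.3, 0.4, -1.6]
finger_gap: 19.4
```

Call:
servo_tool(motion=[[15,0,0,1.5,0,0,0]])

```text
time: 7.8
tool_pos: [514.4, -224.9, 112.7]
tcp_rot: [179.9, 0.0, 106.0]
ft_force: [-2.0, 1.3, -1.2]
finger_gap: 19.7
```

Call:
servo_tool(motion=[[15,-0.2,-0.3,1.5,0,0,0]])

```text
time: 7.9
tool_pos: [514.0, -225.2, 111.0]
tcp_rot: [179.9, -0.0, 106.0]
ft_force: [-0.9, -0.5, -1.3]
finger_gap: 19.7
```

Call:
servo_tool(motion=[[15,0,0,1.5,0,0,0]])

```text
time: 8.0
tool_pos: [513.9, -225.2, 109.3]
tcp_rot: [179.9, -0.0, 106.0]
ft_force: [-0.8, -0.3, -1.4]
finger_gap: 19.7
```

Call:
servo_tool(motion=[[15,0,0,1.5,0,0,0]])

```text
time: 8.1
tool_pos: [513.9, -225.2, 107.6]
tcp_rot: [179.9, -0.0, 106.0]
ft_force: [0.1, 0.0, -2.3]
finger_gap: 19.7
```

Call:
servo_tool(motion=[[15,0,0,2,0,0,0],[15,0,0,2,0,0,0],[15,0.4,0.7,1,0,0,0],[15,0.4,0.7,0,0,0,0]])

```text
time: 8.5
tool_pos: [514.6, -224.1, 101.7]
tcp_rot: [180.0, -0.0, 106.0]
ft_force: [-0.9, -0.7, -0.4]
finger_gap: 19.8
```

Call:
servo_tool(motion=[[15,0.4,0.7,0,0,0,0],[15,0.4,0.7,0,0,0,0]])

```text
time: 8.7
tool_pos: [515.7, -223.2, 101.7]
tcp_rot: [180.0, -0.0, 106.0]
ft_force: [-1.3, -1.8, -1.1]
finger_gap: 19.8
```

Call:
servo_tool(motion=[[15,0,0,2,0,0,0],[15,0,0,2,0,0,0]])

```text
time: 8.9
tool_pos: [516.0, -223.2, 98.0]
tcp_rot: [180.0, 0.0, 106.0]
ft_force: [-1.4, -0.4, -0.8]
finger_gap: 20.0
```

Call:
servo_tool(motion=[[15,0,0,2,0,0,0],[15,0,0,2,0,0,0]])

```text
time: 9.1
tool_pos: [516.0, -223.1, 93.6]
tcp_rot: [180.0, 0.0, 106.0]
ft_force: [-1.6, -0.7, -0.8]
finger_gap: 19.7
```

Call:
servo_tool(motion=[[15,0,0,2,0,0,0],[15,0,0,1.5,0,0,0]])

```text
time: 9.3
tool_pos: [515.9, -223.1, 89.5]
tcp_rot: [180.0, 0.0, 106.0]
ft_force: [-0.2, -0.4, -1.6]
finger_gap: 19.3
```

Call:
servo_tool(motion=[[15,0,0,1.5,0,0,0]])

```text
time: 9.4
tool_pos: [515.9, -223.1, 87.9]
tcp_rot: [180.0, 0.0, 106.0]
ft_force: [-1.1, -1.0, -0.1]
finger_gap: 19.8
```

Call:
servo_tool(motion=[[15,0,0,1,0,0,0]])

```text
time: 9.5
tool_pos: [515.8, -223.0, 86.8]
tcp_rot: [180.0, -0.0, 106.0]
ft_force: [-4.6, 1.8, 5.2]
finger_gap: 19.5
```

Call:
servo_tool(motion=[[15,0,0,1,0,0,0]])

```text
time: 9.6
tool_pos: [515.8, -222.8, 86.4]
tcp_rot: [180.0, -0.0, 106.0]
ft_force: [-6.7, 2.6, 11.0]
finger_gap: 19.5
```

Call:
servo_tool(motion=[[15,0,0,0.7,0,0,0]])

```text
time: 9.7
tool_pos: [515.7, -222.8, 86.4]
tcp_rot: [-180.0, -0.0, 106.0]
ft_force: [-5.2, 2.0, 6.8]
finger_gap: 19.5
```

Call:
servo_tool(motion=[[15,0.2,-0.3,0.5,0,0,0]])

```text
time: 9.8
tool_pos: [515.6, -222.7, 86.5]
tcp_rot: [180.0, -0.0, 106.0]
ft_force: [-1.7, -0.1, 1.4]
finger_gap: 19.6
```

Call:
servo_tool(motion=[[15,0,-0.2,1,0,0,0]])

```text
time: 9.9
tool_pos: [515.7, -222.7, 86.3]
tcp_rot: [180.0, -0.0, 106.0]
ft_force: [-5.7, 3.1, 11.3]
finger_gap: 19.7
```

Call:
servo_tool(motion=[[15,0,0,1.2,0,0,0]])

```text
time: 10.0
tool_pos: [515.7, -222.7, 86.2]
tcp_rot: [179.9, -0.0, 106.0]
ft_force: [-9.3, 3.0, 14.0]
finger_gap: 19.7
```

Call:
servo_tool(motion=[[15,0.4,-0.6,0.5,0,0,0]])

```text
time: 10.1
tool_pos: [515.4, -222.6, 86.3]
tcp_rot: [179.9, 0.0, 106.0]
ft_force: [0.6, -0.3, -0.9]
finger_gap: 20.1
```

Call:
servo_tool(motion=[[15,0.2,-0.4,1.2,0,0,0]])

```text
time: 10.2
tool_pos: [515.5, -222.6, 86.0]
tcp_rot: [179.8, 0.1, 106.0]
ft_force: [-4.7, 3.1, 11.5]
finger_gap: 19.7
```

Call:
servo_tool(motion=[[15,0,0,1.5,0,0,0]])

```text
time: 10.3
tool_pos: [515.6, -222.6, 85.9]
tcp_rot: [179.8, 0.1, 106.0]
ft_force: [-12.0, 5.6, 19.6]
finger_gap: 19.7
```

Call:
servo_tool(motion=[[15,0.3,-1.2,0.7,0,0,0]])

```text
time: 10.4
tool_pos: [515.3, -222.6, 86.1]
tcp_rot: [179.7, 0.1, 106.1]
ft_force: [3.6, 1.8, 0.1]
finger_gap: 19.6
```

Call:
servo_tool(motion=[[15,0.3,-1.0,1,0,0,0]])

```text
time: 10.5
tool_pos: [515.3, -222.6, 86.0]
tcp_rot: [179.6, 0.2, 106.1]
ft_force: [-0.1, 2.7, 7.6]
finger_gap: 19.4
```

Call:
servo_tool(motion=[[15,0,0,1.2,0,0,0]])

```text
time: 10.6
tool_pos: [515.5, -222.5, 85.9]
tcp_rot: [179.6, 0.2, 106.1]
ft_force: [-9.7, 3.5, 16.7]
finger_gap: 20.1
```

Run:
```python
from h import *
s=sense(); im=snapshot("wrist"); show(s)
cv2.imwrite("pics/w4.png",cv2.resize(im[150:350,240:420],None,fx=3,fy=3,interpolation=cv2.INTER_CUBIC))
sc=snapshot("scene"); cv2.imwrite("pics/s4.png",cv2.resize(sc[200:320,310:430],None,fx=5,fy=5,interpolation=cv2.INTER_CUBIC))
```

```text
t 10.6 [ 515.5 -222.5   85.9] [179.6   0.2 106.1] F [-9.7  3.5 16.7] gap 20.1
```

View pics/w4.png

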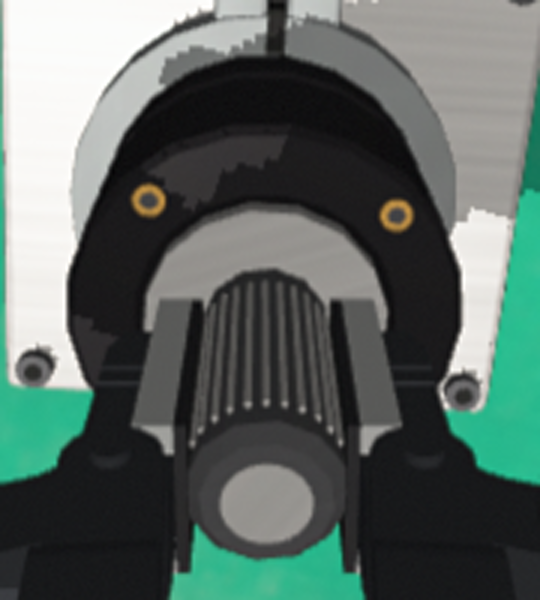

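View pics/s4.png

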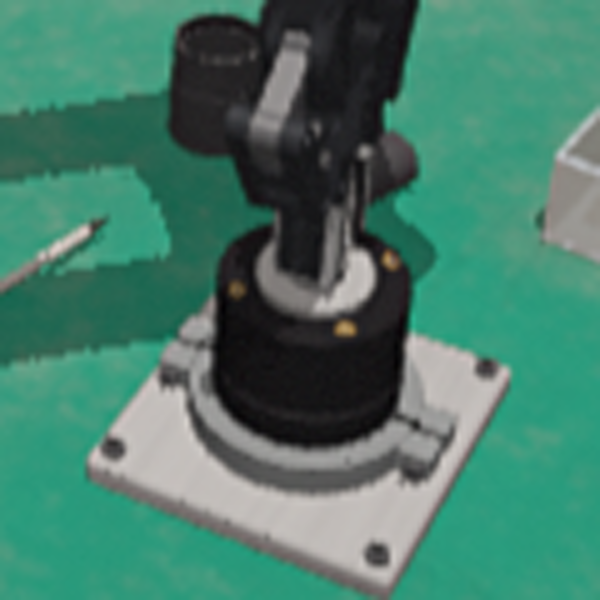

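Both views show the pin's rim centred in the cup and slightly proud, so it is home. Next I'll ease it up.

Call:
servo_tool(motion=[[15,0,0,-2,0.003,0.001,0],[15,0,0,-2,0.003,0.001,0],[15,0,0,-2,0,0,0]])

```text
time: 11.0
tool_pos: [515.1, -222.7, 90.9]
tcp_rot: [180.0, 0.1, 106.1]
ft_force: [0.4, -1.8, -2.4]
finger_gap: 19.9
```

Call:
servo_tool(motion=[[15,0,0,0,0,0,0],[15,0,0,0,0,0,0]])

```text
time: 11.2
tool_pos: [515.2, -222.7, 90.7]
tcp_rot: [180.0, 0.1, 106.1]
ft_force: [-0.3, -1.6, -2.4]
finger_gap: 19.7
```

Call:
servo_tool(motion=[[15,0,0,-1.5,0,0,0],[15,0,0,0,0,0,0],[15,0,0,0,0,0,0],[15,0,0,0,0,0,0]])

```text
time: 11.6
tool_pos: [515.1, -222.7, 91.9]
tcp_rot: [180.0, 0.0, 106.1]
ft_force: [0.2, -0.8, -1.4]
finger_gap: 19.5
```

Run:
```python
from h import *
s=sense(); im=snapshot("wrist"); show(s)
cv2.imwrite("pics/w5.png",cv2.resize(im[150:350,240:420],None,fx=3,fy=3,interpolation=cv2.INTER_CUBIC))
```

```text
t 11.6 [ 515.1 -222.7   91.9] [180.    0.  106.1] F [ 0.2 -0.8 -1.4] gap 19.5
```

View pics/w5.png

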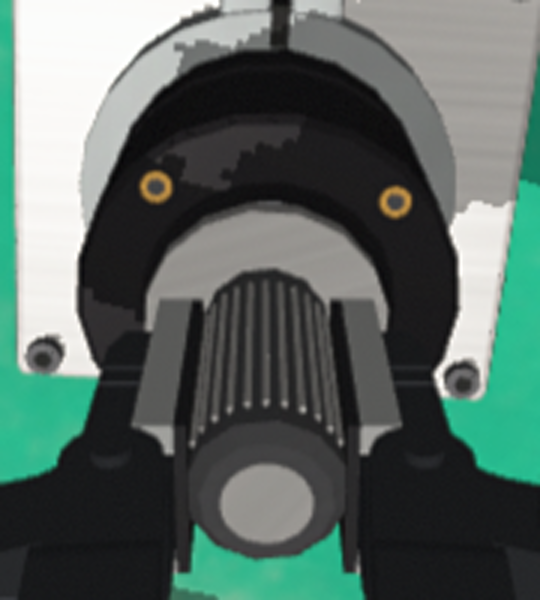

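The pin stays at the same place in the gripper view (handle top 267,503), while the housing screws moved about 13 px. So the pin rose with the hand, about 6 mm. I'll set it home again.

Call:
servo_tool(motion=[[15,0,0,2,0,0,0],[15,0,0,2,0,0,0],[15,0,0,1.5,0,0,0]])

```text
time: 11.95
tool_pos: [515.3, -222.7, 86.3]
tcp_rot: [180.0, 0.1, 106.1]
ft_force: [-0.1, 2.6, 2.7]
finger_gap: 19.4
```

Call:
servo_tool(motion=[[15,0,0,1,0,0,0]])

```text
time: 12.05
tool_pos: [515.5, -222.5, 85.9]
tcp_rot: [179.9, 0.1, 106.1]
ft_force: [-5.4, 2.8, 13.3]
finger_gap: 19.6
```

Call:
servo_tool(motion=[[15,0,0,1.2,0,0,0]])

```text
time: 12.15
tool_pos: [515.5, -222.5, 85.8]
tcp_rot: [179.9, 0.0, 106.1]
ft_force: [-6.5, 3.4, 14.3]
finger_gap: 19.8
```

Call:
servo_tool(motion=[[15,0,0,-0.3,0,0,0],[30,0,0,0,0,0,0],[50,0,0,0,0,0,0],[70,0,0,0,0,0,0],[70,0,0,0,0,0,0],[70,0,0,0,0,0,0]])

```text
time: 12.75
tool_pos: [515.7, -222.3, 86.2]
tcp_rot: [179.9, 0.0, 106.1]
ft_force: [0.2, 0.1, -0.4]
finger_gap: 70.0
```

Call:
servo_tool(motion=[[75,0,0,-15,0,0,0],[75,0,0,-30,0,0,0],[75,0,0,-40,0,0,0],[75,0,0,-30,0,0,0],[75,0,0,0,0,0,0],[75,0,0,0,0,0,0]])

```text
time: 13.35
tool_pos: [515.0, -221.9, 209.5]
tcp_rot: [179.9, 0.0, 106.1]
ft_force: [-0.2, 1.2, -0.5]
finger_gap: 74.9
```

Run:
```python
from h import *
s=sense(); im=snapshot("wrist"); show(s)
cv2.imwrite("pics/w6.png",im)
```

```text
t 13.35 [ 515.  -221.9  209.5] [179.9   0.  106.1] F [-0.2  1.2 -0.5] gap 74.9
```

View pics/w6.png

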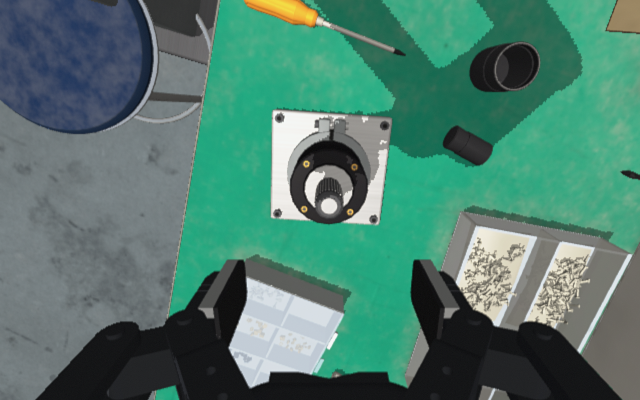

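The pin stands released in the cup, with its top at (329,205) and the four brass screws evenly round it. I'll do a last numeric check for upright and centred, then hand in.

Run:
```python
from h import *
s=sense(); im=cv2.imread("pics/w6.png")
hsv=cv2.cvtColor(im,cv2.COLOR_BGR2HSV)
m=cv2.inRange(hsv,(15,80,70),(35,255,255)); m[:155]=0;m[220:]=0;m[:,:298]=0;m[:,:][:,362:]=0
n,l,st,ce=cv2.connectedComponentsWithStats(m); P=[ce[i] for i in range(1,n) if st[i,4]>4]
print(len(P),"screws",np.mean([cast("wrist",p,76,s) for p in P],0).round(1))
g=cv2.cvtColor(im,cv2.COLOR_BGR2GRAY)[196:216,317:341]
n,l,st,ce=cv2.connectedComponentsWithStats((g>110).astype(np.uint8)); k=l[9,12]
p=ce[k]+[317,196]; print("pin top",p.round(1),st[k],cast("wrist",p,123.9,s).round(1))
```

```text
4 screws [ 517.3 -221.8   76. ]
pin top [328.5 205.8] [  3   1  18  18 241] [ 517.1 -221.   123.9]
```

Pin top is within 1 mm of the axis, so the pin is upright, centred and at full depth.

```bash
python3 -c "
from bench import *
print(hand_in())"
```

```text
the job is handed in; nothing more can be done
None
```

The thin pin now stands fully home in the housing's cup, released, and I handed the job in at about 13.5 s. I saw no sign of failure, but the hand-in gives no verdict.

- **Insertion:** I took the thin pin from the stand and found the bore by camera, about 3.6 mm off the axis. The tip went into the bore with only a few newtons of sideways force, and I moved the insert over to the axis. I then pressed the pin home with no more than about 20 N.
- **Easing up:** I raised the pin about 6 mm, and a wrist picture showed it had not slipped in the fingers. I set it home again at the same height to within 0.2 mm, released it and backed off upward.
- **Last checks:** The pin's top is about 0.8 mm from the housing's axis (from the four brass screws), so it is upright and centred. The home height agreed with the expected value within about 0.2 mm. Nothing touches the robot.
- **Bystanders:** The last picture shows the torch head, screwdriver and tube undisturbed. The thick pin was out of view, so I did not check it again after lifting the thin pin.
- **Disagreements:** The wrist camera's mount calibration shifted by about 1.4 mm between calls, so I aimed from the pin and bore seen in the same picture. The first rough position from the top camera was several millimetres off the wrist camera's, and I used the wrist value. While the pin was pressed home there was up to about 13 N of sideways force, which disappeared when I let go.

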